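# Load a processor carrier into a test socket

### The arm

A 6-joint arm with a two-finger parallel gripper is mounted at the origin on the work surface. World frame = base frame: x ahead of the robot, y to its left, z up, the work surface at z = 0. Lengths are in m, angles in rad, forces in N, time in s.
With the tool pointing down it reaches from about 0.3 to 0.875 m from the base axis. Payload 6.4 kg.
Tool frame: the origin (TCP) lies on the centre line of the jaws, within the pads' length; the fingertips stand 11 mm ahead of it and the grasp point (between the pads) lies 8 mm behind it (arm.tcp_to_tips is the distance from the TCP to the fingertips, in m); z points along the fingers, y is the line along which they close (so a half turn about z gives the same grasp; the last joint's range is limited). The gripper opens to 85 mm and grips with 20 to 120 N. Pads are 22 mm wide; open, the fingers measure 114 mm over their backs; the gripper's body (76 mm by 85 mm) begins 54 mm behind the grasp point. The pads swing forward as they close: fully open they stand 13 mm farther back than shut.
Start: joints at [-1.444, 0.181, 1.607, -0, 1.354, -0.206], TCP at [0.188, -0.543, 0.242] pointing down, gripper open.
Joint ranges: [-2.99, 2.99], [-0.89, 2.07], [0.3, 2.58], [-1.14, 4.28], [0, 2.63], [-3.12, 3.12]. Speed limits (rad/s): [2.57, 2.57, 3.01, 3.14, 3.14, 3.14].

### API

Orientations are given as a rotation vector (axis times angle).
In Python, from rig import arm gives the robot as it stands.
- The arm moves only by the shell command python3 -m crank 'ROWS' [OPENING] [FORCE]. ROWS is JSON, a list of rows, each a list of 4 numbers: the shift along the tool's x, y, z in cm, then the turn about the tool's z in degrees. In form: [[tx, ty, tz, yaw], ...]. A call has 1 to 20 rows; each row is the pose to reach, as a shift and turn from the pose commanded when the call began, along the tool's axes at that moment; what a row does not reach only later rows make up. A row lasts 1/12 s, in which the tool goes at most 41.7 mm and 7.16 degrees, less where a joint would pass 70% of its speed; a pose out of reach is approached as far as the arm can. A call with a gripper value outside its range is refused whole. OPENING is the closure, from 0 (fully open) to 1 (shut), set as the call begins (- or left out, the last holds). The fingers move at their own pace and stop on an object; FORCE is the grip in N (left out, the last holds). Time passes only in rows, so rows that repeat a pose let the fingers close. It gives the time, the measured TCP pose, the force, the opening and the grip force at its end, in the units of the state.
- arm.state(): the state, without advancing time (a new reading comes with each control period).
- arm.read_camera(name): name is "scene" or "top" or "wrist"; returns the picture (400x640x3 uint8, red, green, blue); there is no depth.
- arm.camera_model(name): a dict with "mtx" (3x3 intrinsics, pixels), "R" (3x3) and "t" (3): a world point X has camera coordinates R X + t; the wrist camera has in their place "tool_from_camera" (4x4, takes a point from camera to tool coordinates, whose origin is the TCP and whose axes are the flange's). Camera axes: x right, y down, z forward; pixel columns grow to the right and rows downward; lengths in m; the calibration is good to about 2 mm. A picture is of the moment at which its call begins: read the wrist's pose just before it. camera_model takes no time and is no camera call.
- arm.finish_job(): hands the job in; it is judged then, once.
The state is a dict: "time": time; "qpos": joint angles; "dq": joint speeds; "joint_torque": joint torques, N m; "tool_pos": TCP position; "orientation": TCP orientation; "wrist_force": force on the tool from outside, world axes, zero at the start; "torque": the same for the moment, N m; "opening": finger opening in m; "finger_force": force on a finger pad.
Only numpy, scipy, OpenCV 4.12 (cv2) and the standard library are available. Lean on these libraries where they do the work, as an engineer would, in place of code of your own. Each camera call takes 0.05 s, during which the arm holds its last target. There are 200 camera calls.

### The job

Load the processor, in its black keyed carrier, into the test socket: with the notched end towards the lid's hinge, work it lightly about on the sprung nest until it drops fully home and flat, without ever pressing hard on the socket's fine contacts, and let it go. Then close the socket's lid over it, and leave the other things on the mat where they are.

Things in the scene. Friction and masses are not known exactly. Their poses are not given: they have to be found in the camera images.
- carrier: Loose black plastic carrier, 58 (its x) x 50 (its y) x 8 mm, about 75 g, flat on the mat; the processor's metal lid, 40 x 34 mm, stands 2 mm above it (10 mm in all). Origin: centre of the underside, z up. Starts with +x pointing away from the robot, turned at most 50 degrees. Take it across the 50 mm width at mid-length. Seated, its x and y axes lie along the socket's.
- notches (a point): The carrier's key, at its top face midway between its two notches: each long side (y = -25 and +25 mm) has a notch 6 mm wide (x = 19 to 25 mm from the carrier's centre) and 3 mm deep, through the full height. So the +x end is the notched end. Half a turn wrong, the carrier rests on the socket's keys and cannot drop in.
- socket: Fixed test board with a clamshell socket. Origin: centre of its underside, on the blue mat (3 mm thick, top at world z = 0.003). x points to the lid's hinge, away from the robot within 25 degrees; z up. Green board 150 (x) x 130 (y) mm, top 8 mm up; black base 92 x 74 mm, top 12 mm up; front lid rest at x = -50 to -41 mm, 30 mm high. The tan nest floats over the base.
- nest_nominal (a point): Nominal centre of the nest's pocket, on its floor (18 mm above the socket's underside; where the seated carrier's underside lies), axes as the socket's. The nest is clamped with play: its true centre is up to 4 mm off this point in x and, independently, up to 4 mm in y (not turned). This is not measured: find it by feel. Sideways it does not give below about 8 N.
- nest_rim (a point): Nominal pocket centre at the height of the wall tops, 6 mm above the nest's floor. Pocket 59.4 (x) x 51.4 mm: 0.7 mm play each side of the carrier. Long sides are open between x = -19 and +19 mm for the fingers, down to the base. The nest is sprung: it yields downward from about 2 N, 1 mm per further 1.4 N, hard stop after 3.5 mm (about 7 N). Over 18 N harms it.
- nest_key (a point): Nominal point midway between the nest's two keys, at wall-top height: ribs 4 mm wide (x = 20 to 24 mm from the pocket's centre), as tall as the walls, standing in from the two long walls to y = -23.2 and +23.2 mm. They pass into the carrier's notches.
- lid (a joint): Angle of the socket's lid (rad): 0 shut and level; starts at 2.1, wide open, leaning back on its stop. Aluminium plate 100 x 70 x 8 mm, 170 g. Shut, its underside is 30 and its top 38 mm above the socket's origin, 2 mm clear of a seated processor. A black screw knob, 26 mm across, stands up to 17 mm proud on its outer face. Once past upright it falls shut by itself, damped, in about 2 s.
- lid_hinge (a point): Middle of the lid's hinge axis, which runs along the socket's y at x = 46 mm, 34 mm above the socket's origin. The plate's mid-plane passes through it. The knob's centre is 46 mm from this axis.
- lid_edge (a point): Middle of the lid's free edge (70 mm wide) on the outer face, which is the far one, away from the robot, when open and the upper one when shut; 96 mm from the hinge. A thin tab, 28 mm wide, reaches 8 mm beyond it.
- driver: Loose screwdriver, 170 mm, lying near the right edge of the mat; leave alone.
- lens: Loose white lens barrel, 72 mm across, 90 mm tall, standing on the left part of the mat; leave alone. Origin: centre of the underside.
- solder: Loose solder reel, 52 mm across, 36 mm tall, standing on the mat beyond the work; leave alone. Origin: centre of the underside.
Mind the look-alikes: they are no part of the job. Several things look just like the carrier: the one meant starts farthest from the robot's base.

How it is judged:
By the outcome, as a careful person would: the job done as asked, in the order asked, and still so for the second after the job is handed in, with the robot touching nothing.
It also fails if it takes over 72 s, if anything falls off the work surface, if the arm or the gripper's body presses on something with over 40 N, if the wrist force passes 120 N, or if a joint passes its speed limit or range.

## Working session

There is one attempt and no reset: what is moved stays moved. The work goes in short steps, Python scripts to look and compute and a shell command to move; the robot and the scene stay as the last step left them, time stands still between calls to the robot, and variables do not carry over. Pictures are saved under pics/ and viewed, at most 13 in all, crops included, and the job is handed in when it is done.

```bash
ls; mkdir -p pics; python3 - <<'E'
from rig import arm
import cv2
for n in ("top","scene"):
    im=arm.read_camera(n); cv2.imwrite(f"pics/{n}0.png",im[:,:,::-1])
    m=arm.camera_model(n); print(n,m)
s=arm.state(); print(s); print(arm.tcp_to_tips); print(arm.camera_model("wrist"))
a=cv2.imread("pics/top0.png"); b=cv2.imread("pics/scene0.png")
import numpy as np
E
```

```text
pics
top {'mtx': array([[400.025261  ,   0.        , 325.47864145],
       [  0.        , 400.025261  , 205.58443148],
       [  0.        ,   0.        ,   1.        ]]), 'R': array([[ 0.02924186, -0.99955961,  0.0050503 ],
       [-0.99478145, -0.02959542, -0.09764208],
       [ 0.09774854, -0.00216871, -0.99520878]]), 't': array([-0.01204153,  0.57599033,  1.20352517])}
scene {'mtx': array([[460.21630489,   0.        , 316.6026801 ],
       [  0.        , 460.21630489, 197.30705684],
       [  0.        ,   0.        ,   1.        ]]), 'R': array([[ 2.71972945e-01,  9.62304703e-01,  6.13312623e-04],
       [ 6.77230506e-01, -1.90950516e-01, -7.10560865e-01],
       [-6.83658949e-01,  1.93668685e-01, -7.03635475e-01]]), 't': array([-0.17630414, -0.35982782,  1.48823758])}
{'time': 0.1, 'qpos': array([-1.44430658e+00,  1.81481845e-01,  1.60787893e+00, -4.95555939e-07,
        1.35383327e+00, -2.06299354e-01]), 'dq': array([-2.60131323e-04,  8.50032992e-05, -1.52977639e-03,  5.53297839e-04,
       -7.91295261e-04, -1.10924448e-03]), 'joint_torque': array([ 1.94046734e-04, -4.45881736
[... 222 characters left out ...]
st_force': array([-0.90945303,  0.33174061, -0.15707271]), 'torque': array([-0.03858355,  0.04188441,  0.00300743]), 'finger_force': 0.0, 'opening': 0.08568114136545657}
0.011
{'mtx': array([[345.19269472,   0.        , 322.85509238],
       [  0.        , 345.19269472, 194.94732452],
       [  0.        ,   0.        ,   1.        ]]), 'tool_from_camera': array([[ 3.58925405e-04, -9.49696087e-01, -3.13172818e-01,
         8.14812674e-02],
       [ 9.99999895e-01,  4.30508326e-04, -1.59422220e-04,
        -2.37724013e-04],
       [ 2.86226164e-04, -3.13172727e-01,  9.49696141e-01,
        -1.31478247e-01],
       [ 0.00000000e+00,  0.00000000e+00,  0.00000000e+00,
         1.00000000e+00]])}
```

View pics/top0.png

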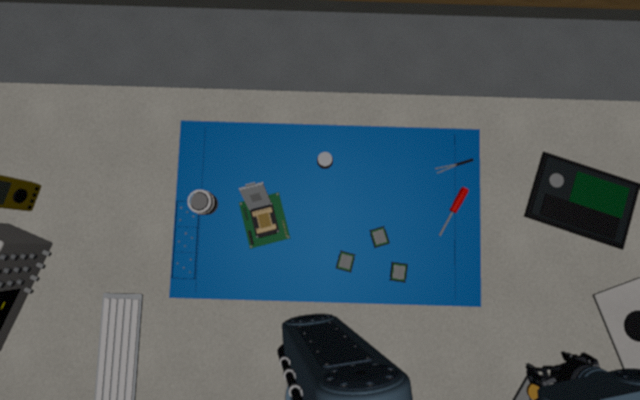

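View pics/scene0.png

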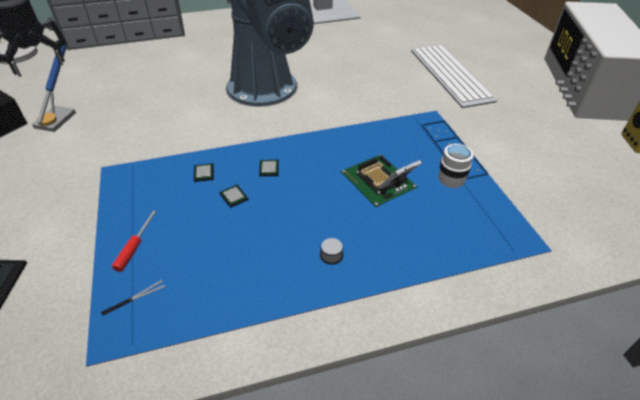

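The top view shows the socket at about (263,219) with its lid open behind it. There are three carrier look-alikes: A (345,261), B (379,237) and C (399,272). The lens is at (201,202), the solder at (325,159) and the driver at (453,212). Next I'll measure each carrier's distance from the base and check the choice in a close crop.

```bash
cat > h.py <<'E'
from rig import arm
import numpy as np, cv2
from scipy.spatial.transform import Rotation as Rn
def pose(s=None):
    s=s or arm.state(); return Rn.from_rotvec(s["orientation"]).as_matrix(), np.array(s["tool_pos"])
def ray(n,px,wp=None):
    m=arm.camera_model(n); d=np.linalg.inv(m["mtx"])@np.array([px[0],px[1],1.])
    if n=="wrist":
        T=m["tool_from_camera"]; R,p=wp
        return R@T[:3,3]+p, R@T[:3,:3]@d
    return -m["R"].T@m["t"], m["R"].T@d
def onz(n,px,z,wp=None):
    o,d=ray(n,px,wp); return o+d*(z-o[2])/d[2]
def proj(n,X,wp=None):
    m=arm.camera_model(n)
    if n=="wrist":
        T=m["tool_from_camera"];R,p=wp
        c=T[:3,:3].T@(R.T@(np.array(X)-p)-T[:3,3])
    else: c=m["R"]@X+m["t"]
    u=m["mtx"]@c; return u[:2]/u[2]
def delta(X,xaxis=None):
    "shift (cm, tool axes) of TCP to world X; yaw (deg, about tool z) to bring the tool y onto direction"
    R,p=pose(); print("shift cm",np.round(R.T@(np.array(X)-p)*100,2))
def snap(n,f,scale=1):
    wp=pose(); im=arm.read_camera(n)[:,:,::-1].copy(); cv2.imwrite("pics/"+f,im); return im,wp
E
python3 - <<'E'
from h import *
im=cv2.imread("pics/top0.png")
for k,p in dict(A=(345,261),B=(379,237),C=(399,272),sock=(263,219)).items():
    X=onz("top",p,.012); print(k,X.round(3),np.hypot(*X[:2]).round(3))
c=im[190:300,220:430]; cv2.imwrite("pics/crop1.png",cv2.resize(c,None,fx=3.8,fy=3.8,interpolation=cv2.INTER_CUBIC))
R,p=pose();print(R.round(3))
E
```

```text
A [ 0.408 -0.06   0.012] 0.413
B [ 0.485 -0.164  0.012] 0.512
C [ 0.379 -0.227  0.012] 0.442
sock [0.53  0.198 0.012] 0.566
[[ 0.945  0.327 -0.   ]
 [ 0.327 -0.945  0.002]
 [ 0.    -0.002 -1.   ]]
```

View pics/crop1.png

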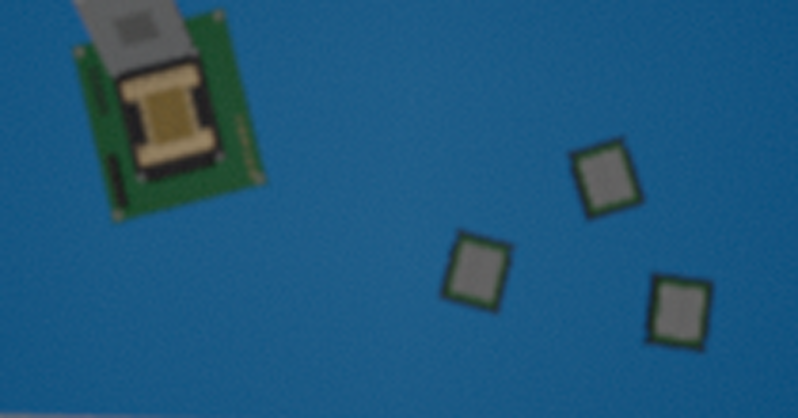

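The three carriers sit at crop pixels (477,270), (607,178) and (680,312). B, at crop (607,178), is the farthest from the base at 0.512 m, so it's the one I want. I'll move the wrist camera above it.

```bash
python3 -m crank '[[40.5,-26,0,0],[40.5,-26,0,0],[40.5,-26,0,0],[40.5,-26,0,0],[40.5,-26,0,0],[40.5,-26,0,0],[40.5,-26,0,0],[40.5,-26,3,0],[40.5,-26,6,0],[40.5,-26,9,0],[40.5,-26,9,0],[40.5,-26,9,0],[40.5,-26,9,0],[40.5,-26,9,0],[40.5,-26,9,0],[40.5,-26,9,0]]' 0
python3 - <<'E'
from h import *
im,wp=snap("wrist","w1.png"); print(wp, arm.state()["dq"].round(3))
E
```

```text
time: 1.43
tool_pos: [0.4858, -0.1666, 0.1532]
orientation: [3.097, 0.519, 0.001]
wrist_force: [0.0, 0.4, 0.5]
opening: 0.0857
finger_force: 0.0
(array([[ 9.45416497e-01,  3.25863053e-01,  9.58391217e-04],
       [ 3.25863998e-01, -9.45416025e-01, -1.09312781e-03],
       [ 5.49868449e-04,  1.34576626e-03, -9.99998943e-01]]), array([ 0.48576774, -0.16663581,  0.15315235])) [-0.008 -0.004  0.001  0.003 -0.001  0.001]
```

View pics/w1.png

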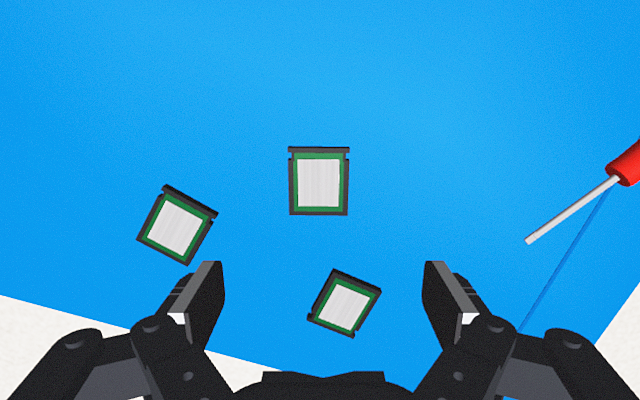

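The wrist view shows the carrier at (319,181), with its notches at the top end (row ~155), which is tool +x. The look-alikes are at (177,225) and (344,302). I'll measure it precisely.

```bash
cat >> h.py <<'E'
def lidrect(im,wp,near,z,n="wrist",lo=170):
    hsv=cv2.cvtColor(im,cv2.COLOR_BGR2HSV)
    m=((hsv[:,:,1]<40)&(hsv[:,:,2]>lo)).astype(np.uint8)
    cs,_=cv2.findContours(m,cv2.RETR_EXTERNAL,cv2.CHAIN_APPROX_NONE)
    c=min((c for c in cs if cv2.contourArea(c)>150),key=lambda c:np.hypot(*(c.reshape(-1,2).mean(0)-near)))
    P=np.array([onz(n,q,z,wp)[:2]*1000 for q in c.reshape(-1,2)],np.float32)
    return cv2.minAreaRect(P)
E
python3 - <<'E'
from h import *
im=cv2.imread("pics/w1.png"); wp=pose()
r=lidrect(im,wp,(319,181),.013); print(r)
b=cv2.boxPoints(r); print(b)
# whole carrier: non-blue
hsv=cv2.cvtColor(im,cv2.COLOR_BGR2HSV); m=(~((hsv[:,:,0]>95)&(hsv[:,:,0]<115)&(hsv[:,:,1]>120))).astype(np.uint8)
m[:,:250]=0;m[:,380:]=0;m[:130]=0;m[230:]=0
c=max(cv2.findContours(m,0,1)[0],key=cv2.contourArea).reshape(-1,2)
P=np.array([onz("wrist",q,.011,wp)[:2]*1000 for q in c],np.float32);print(cv2.minAreaRect(P))
c0=np.array(r[0])/1000; delta([*c0,.15]); print("tool yaw",np.degrees(np.arctan2(wp[0][1,0],wp[0][0,0])))
E
```

```text
((486.6685791015625, -162.47149658203125), (40.095008850097656, 34.21027755737305), 18.98175048828125)
[[ 462.14746 -152.81729]
 [ 473.27496 -185.1673 ]
 [ 511.1897  -172.1257 ]
 [ 500.0622  -139.7757 ]]
((487.3075866699219, -162.23345947265625), (57.711238861083984, 49.2603874206543), 18.585100173950195)
shift cm [ 0.23 -0.39  0.34]
tool yaw 18.979296643770088
```

```bash
python3 -m crank '[[0.23,-0.39,2,0],[0.23,-0.39,4,0],[0.23,-0.39,6,0],[0.23,-0.39,8,0],[0.23,-0.39,10,0],[0.23,-0.39,11,0],[0.23,-0.39,12,0],[0.23,-0.39,12.5,0],[0.23,-0.39,12.5,0],[0.23,-0.39,12.5,0],[0.23,-0.39,12.5,0]]' 0.25
python3 - <<'E'
from h import *
im,wp=snap("wrist","w2.png"); print(wp[1]); r=lidrect(im,wp,(319,250),.013); print(r); delta([.4867,-.1624,.015])
E
```

```text
time: 2.4
tool_pos: [0.4874, -0.1615, 0.0283]
orientation: [3.097, 0.52, 0.002]
wrist_force: [0.9, -0.0, -1.0]
opening: 0.064
finger_force: 0.0
[ 0.48737873 -0.16150758  0.02830364]
((486.73126220703125, -162.08251953125), (39.90591812133789, 33.987037658691406), 18.522178649902344)
shift cm [-0.1   0.07  1.33]
```

View pics/w2.png

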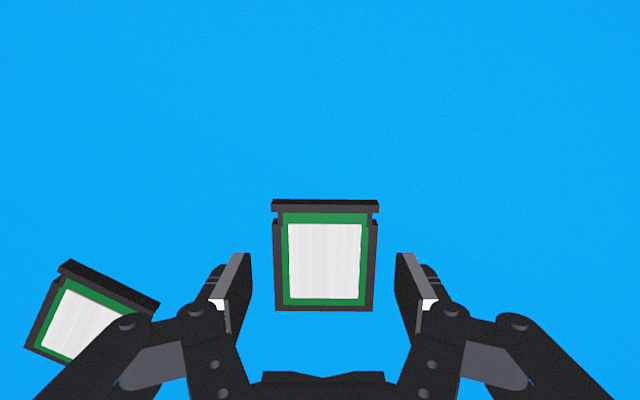

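Carrier centred between the fingers (column 323), with the notches at the far end (row ~215). Descending with a light correction.

```bash
python3 -m crank '[[-0.07,0.05,0.4,0],[-0.07,0.05,0.8,0],[-0.07,0.05,1.2,0],[-0.07,0.05,1.2,0],[-0.07,0.05,1.2,0]]'; python3 -m crank '[[0,0,0.1,0],[0,0,0.1,0]]';  python3 -m crank '[[0,0,0.1,0],[0,0,0.1,0]]'; python3 -m crank '[[0,0,0.1,0],[0,0,0.1,0]]'
```

```text
time: 2.87
tool_pos: [0.4857, -0.1614, 0.0148]
orientation: [-3.098, -0.52, 0.001]
wrist_force: [-0.3, -0.0, -0.4]
opening: 0.0637
finger_force: 0.0
time: 3.03
tool_pos: [0.4861, -0.1617, 0.0142]
orientation: [-3.098, -0.52, 0.0]
wrist_force: [0.7, -0.3, -0.4]
opening: 0.064
finger_force: 0.0
time: 3.2
tool_pos: [0.4861, -0.1617, 0.0132]
orientation: [3.098, 0.52, 0.0]
wrist_force: [-1.3, -0.1, -0.1]
opening: 0.0642
finger_force: 0.0
time: 3.37
tool_pos: [0.4861, -0.1616, 0.0122]
orientation: [-3.098, -0.52, 0.0]
wrist_force: [-0.3, 0.3, 0.0]
opening: 0.0643
finger_force: 0.0
```

```bash
for i in 1 2 3; do python3 -m crank '[[0,0,0.1,0],[0,0,0.1,0]]' | egrep 'pos|wrist' ; done
```

```text
tool_pos: [0.486, -0.1616, 0.0111]
wrist_force: [-0.9, -0.2, -0.3]
tool_pos: [0.486, -0.1616, 0.0101]
wrist_force: [-0.4, 0.0, 0.5]
tool_pos: [0.486, -0.1616, 0.0091]
wrist_force: [-0.1, 0.2, -0.6]
```

```bash
python3 -m crank '[[0,0,-0.1,0],[0,0,-0.1,0],[0,0,-0.1,0],[0,0,-0.1,0],[0,0,-0.1,0],[0,0,-0.1,0],[0,0,-0.1,0],[0,0,-0.1,0]]' 0.6 40; python3 -m crank '[[0,0,-0.5,0],[0,0,-1,0],[0,0,-2,0],[0,0,-4,0],[0,0,-6,0],[0,0,-8,0],[0,0,-10,0],[0,0,-12,0],[0,0,-12,0],[0,0,-12,0],[0,0,-12,0],[0,0,-12,0]]'
python3 - <<'E'
from h import *
im,wp=snap("wrist","w3.png"); print(arm.state()["wrist_force"])
t,_=snap("scene","s3.png")
cv2.imwrite("pics/w3c.png",np.vstack([im[180:400,100:540]]))
E
```

```text
time: 4.53
tool_pos: [0.487, -0.1623, 0.0113]
orientation: [3.097, 0.52, 0.002]
wrist_force: [-1.1, -0.2, 6.3]
opening: 0.0488
finger_force: 45.5
time: 5.53
tool_pos: [0.4852, -0.1611, 0.129]
orientation: [-3.097, -0.52, 0.003]
wrist_force: [-0.4, -0.0, -0.9]
opening: 0.0487
finger_force: 41.8
[ 0.31197261 -0.08898543 -0.67422025]
```

View pics/w3c.png

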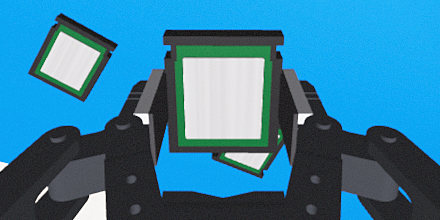

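The carrier is held between the pads, notched end forward. Moving to look at the socket.

```bash
python3 -m crank '[[2,-4,-4,0],[4,-8,-8,0],[6,-12,-12,0],[8.7,-16,-12,0],[8.7,-20,-12,0],[8.7,-24,-12,0],[8.7,-28,-12,0],[8.7,-31,-12,0],[8.7,-33,-12,0],[8.7,-33,-12,0],[8.7,-33,-12,0],[8.7,-33,-12,0],[8.7,-33,-12,0],[8.7,-33,-12,0]]'
python3 - <<'E'
from h import *
im,wp=snap("wrist","w4.png"); print(wp)
z=wp[1][2]+.0017
r=lidrect(im,wp,(320,260),z); print(r)
c=np.array([*np.array(r[0])/1000,z]); print("carrier in tool mm",(wp[0].T@(c-wp[1])*1000).round(2))
E
```

```text
time: 6.8
tool_pos: [0.4609, 0.1773, 0.2499]
orientation: [3.098, 0.517, -0.001]
wrist_force: [0.7, 0.0, -1.3]
opening: 0.0488
finger_force: 42.2
(array([[ 9.45734887e-01,  3.24938579e-01, -6.66236733e-04],
       [ 3.24938349e-01, -9.45735102e-01, -4.30482953e-04],
       [-7.69963984e-04,  1.90636883e-04, -9.99999685e-01]]), array([0.46093268, 0.17734842, 0.24988436]))
((461.0643615722656, 177.77102661132812), (39.536598205566406, 33.52162551879883), 18.79312515258789)
carrier in tool mm [ 0.26 -0.36 -1.7 ]
```

View pics/w4.png

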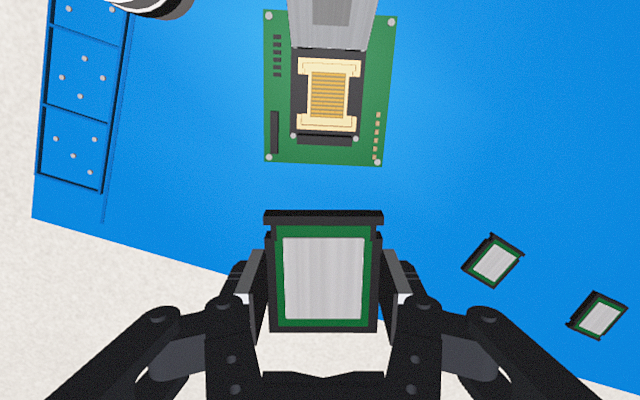

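The wrist view shows the board from (264,10) to (383,165), the tan nest around (330,95) and the lid above it at (333,22). The carrier is still held with its notches forward. Now measuring the socket.

```bash
cat > m.py <<'E'
from h import *
def measure(im,wp,rows=200):
    hsv=cv2.cvtColor(im,cv2.COLOR_BGR2HSV); H,S,V=[hsv[:,:,i].astype(int) for i in range(3)]
    g=((H>50)&(H<85)&(S>100)).astype(np.uint8); g[rows:]=0
    t=((H>10)&(H<30)&(S>40)&(V>110)).astype(np.uint8); t[rows:]=0; t=cv2.morphologyEx(t,cv2.MORPH_CLOSE,np.ones((3,3)))
    out={}
    for k,m,z in (("board",g,.011),("nest",t,.027)):
        c=max(cv2.findContours(m,0,1)[0],key=cv2.contourArea).reshape(-1,2)
        P=np.array([onz("wrist",q,z,wp)[:2]*1000 for q in c],np.float32)
        h=cv2.convexHull(P); r=cv2.minAreaRect(h); out[k]=r; print(k,np.round(r[0],1),np.round(r[1],1),round(r[2],2), np.round(cv2.boxPoints(r),1).tolist())
    return out
E
python3 - <<'E'
from m import *
im=cv2.imread("pics/w4.png"); wp=pose(); measure(im,wp)
# expanded crop
cv2.imwrite("pics/w4c.png",cv2.resize(im[0:180,240:420],None,fx=3.3,fy=3.3,interpolation=cv2.INTER_CUBIC))
E
```

```text
board [528. 197.] [148.9 129.1] 16.24 [[438.3999938964844, 238.1999969482422], [474.5, 114.19999694824219], [617.5, 155.89999389648438], [581.4000244140625, 279.79998779296875]]
nest [526.7 195.3] [68.8 61.1] 16.13 [[485.20001220703125, 215.10000610351562], [502.20001220703125, 156.39999389648438], [568.2000122070312, 175.5], [551.2000122070312, 234.1999969482422]]
```

View pics/w4c.png

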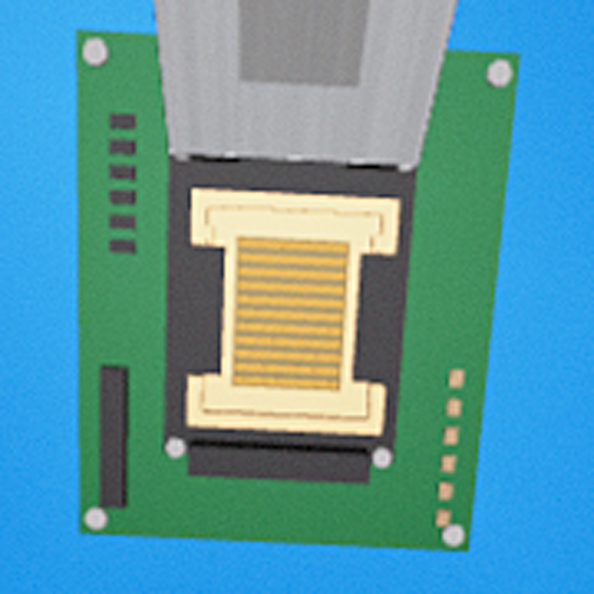

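The crop shows the nest outline from (188,188) to (400,437), so its centre is about 1.7 mm in -x and 1.3 mm in -y from nominal in the socket's frame. I'll use that only as the starting guess for feeling. Moving above it with a turn of +2.7°.

```bash
python3 -m crank '[[3.5,0.2,0,1],[6.78,0.47,0,2.7],[6.78,0.47,2,2.7],[6.78,0.47,5,2.7],[6.78,0.47,8,2.7],[6.78,0.47,11,2.7],[6.78,0.47,14,2.7],[6.78,0.47,16,2.7],[6.78,0.47,18,2.7],[6.78,0.47,19,2.7],[6.78,0.47,19,2.7],[6.78,0.47,19,2.7],[6.78,0.47,19,2.7],[6.78,0.47,19,2.7]]'
python3 - <<'E'
from m import *
im,wp=snap("wrist","w5.png"); print(wp[1],np.degrees(np.arctan2(wp[0][1,0],wp[0][0,0])),arm.state()["wrist_force"])
z=wp[1][2]+.0017
r=lidrect(im,wp,(320,260),z); print(r)
c=np.array([*np.array(r[0])/1000,z]); print("carrier in tool mm",(wp[0].T@(c-wp[1])*1000).round(2)); delta([.5265,.1949,.041])
E
```

```text
time: 8.02
tool_pos: [0.5275, 0.1964, 0.062]
orientation: [-3.11, -0.447, -0.005]
wrist_force: [-0.5, -0.3, -1.1]
opening: 0.0485
finger_force: 42.2
[0.52754848 0.19638703 0.06199734] 16.353747214064974 [ 0.24171835 -0.06442252 -1.0326148 ]
((527.7279052734375, 196.67922973632812), (39.38661575317383, 33.87248229980469), 16.2833309173584)
carrier in tool mm [ 0.26 -0.23 -1.7 ]
shift cm [-0.13  0.12  2.09]
```

View pics/w5.png

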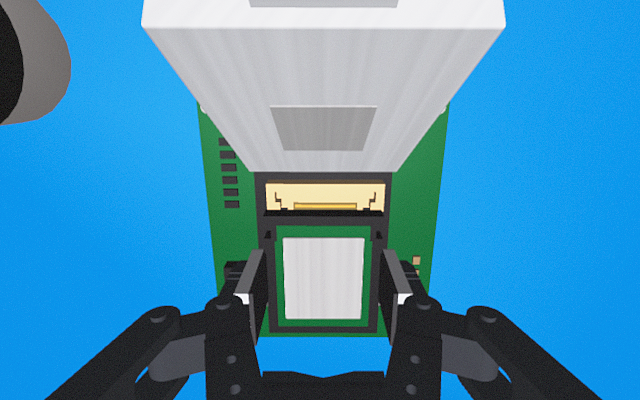

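The view shows the carrier over the nest. The nest's far wall spans columns 263-385 and the carrier is centred at about 323, so they line up sideways. I'll lower to just above the rim, then feel downward in small steps.

```bash
python3 -m crank '[[-0.13,0.12,0.6,0],[-0.13,0.12,1.2,0],[-0.13,0.12,1.8,0],[-0.13,0.12,2.3,0],[-0.13,0.12,2.4,0],[-0.13,0.12,2.4,0],[-0.13,0.12,2.4,0]]'|egrep 'pos|wrist'; for i in 1 2 3 4; do python3 -m crank '[[0,0,0.07,0],[0,0,0.07,0],[0,0,0.07,0]]' | egrep 'pos|wrist' ; done
```

```text
tool_pos: [0.5252, 0.1948, 0.0361]
wrist_force: [0.1, 0.3, -1.1]
tool_pos: [0.5254, 0.1949, 0.0358]
wrist_force: [0.8, 0.1, -1.2]
tool_pos: [0.5255, 0.1949, 0.0352]
wrist_force: [-0.9, -0.9, 0.4]
tool_pos: [0.5255, 0.1949, 0.0344]
wrist_force: [0.6, 0.4, 1.6]
tool_pos: [0.5254, 0.1948, 0.0336]
wrist_force: [0.5, 0.8, 2.8]
```

It touched the rim at the expected height, with about 3.8 N of push. Now sliding in about 1 mm steps, watching Fz for the drop.

```bash
python3 -m crank '[[0.05,0,0,0],[0.1,0.02,0,0],[0.1,0.02,0,0]]'|egrep 'pos|wrist'; python3 -m crank '[[0.0,0.05,0,0],[0,0.08,0,0],[0,0.08,0,0]]'|egrep 'pos|wrist'
```

```text
tool_pos: [0.5259, 0.1949, 0.0334]
wrist_force: [-2.8, -1.1, 2.5]
tool_pos: [0.5264, 0.1942, 0.0332]
wrist_force: [0.5, 1.0, -1.1]
```

```bash
python3 -m crank '[[0.05,0,0,0],[0.1,0,0,0],[0.1,0,0,0]]'|egrep 'pos|wrist'; python3 -m crank '[[0.0,-0.05,0,0],[0,-0.1,0,0],[0,-0.1,0,0]]'|egrep 'pos|wrist'
```

```text
tool_pos: [0.5272, 0.1944, 0.0332]
wrist_force: [-0.3, -0.4, -1.7]
tool_pos: [0.5272, 0.1954, 0.0335]
wrist_force: [-0.6, -0.2, -1.9]
```

Fz fell to the free value, so it has dropped past the rim. Lowering gently.

```bash
for i in 1 2 3 4; do python3 -m crank '[[0,0,0.07,0],[0,0,0.07,0],[0,0,0.07,0]]' | egrep 'pos|wrist' ; done
```

```text
tool_pos: [0.5271, 0.1953, 0.0328]
wrist_force: [0.2, -0.1, -1.2]
tool_pos: [0.5271, 0.1954, 0.032]
wrist_force: [-0.3, -0.0, -0.6]
tool_pos: [0.5271, 0.1954, 0.0313]
wrist_force: [0.1, 0.2, -0.8]
tool_pos: [0.5271, 0.1954, 0.0306]
wrist_force: [-0.2, -0.5, -0.9]
```

```bash
for i in 1 2 3; do python3 -m crank '[[0,0,0.06,0],[0,0,0.06,0],[0,0,0.06,0]]' | egrep 'pos|wrist' ; done
python3 - <<'E'
from h import *
im,wp=snap("wrist","w6.png"); cv2.imwrite("pics/w6c.png",im[150:400,150:490])
E
```

```text
tool_pos: [0.5271, 0.1954, 0.0301]
wrist_force: [-1.0, -0.4, -1.0]
tool_pos: [0.5271, 0.1954, 0.0295]
wrist_force: [-0.3, 1.1, -0.9]
tool_pos: [0.5272, 0.1954, 0.0291]
wrist_force: [0.6, -0.3, 1.5]
```

View pics/w6c.png

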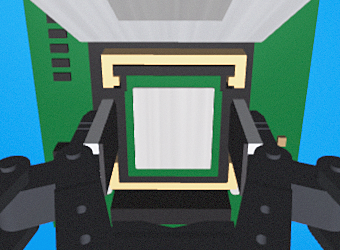

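It touched the floor at TCP z = 0.0292, the fully-home height. The crop shows the carrier inside the nest, around (177,125), with both keys in the notches. Releasing and lifting.

```bash
python3 -m crank '[[0,0,-0.03,0],[0,0,-0.03,0],[0,0,-0.03,0],[0,0,-0.03,0],[0,0,-0.03,0],[0,0,-0.03,0]]' 0.27 20; python3 -m crank '[[0,0,-0.5,0],[0,0,-1.5,0],[0,0,-3,0],[0,0,-5,0],[0,0,-8,0],[0,0,-11,0],[-2,0,-14,0],[-4,0,-17,0],[-6,0,-19,0],[-6,0,-19,0],[-6,0,-19,0],[-6,0,-19,0],[-6,0,-19,0]]'
python3 - <<'E'
from m import *
im,wp=snap("wrist","w7.png"); print(wp[1])
p=proj("wrist",[.527,.1954,.031],wp); print(p)
r=lidrect(im,wp,p,.031); print(r); measure(im,wp,400)
x,y=p.astype(int); cv2.imwrite("pics/w7c.png",cv2.resize(im[max(0,y-70):y+70,x-90:x+90],None,fx=4,fy=4,interpolation=cv2.INTER_CUBIC))
E
```

```text
time: 12.95
tool_pos: [0.5272, 0.1954, 0.0292]
orientation: [-3.11, -0.447, -0.0]
wrist_force: [-0.2, 0.1, -0.6]
opening: 0.0624
finger_force: 0.0
time: 14.03
tool_pos: [0.4695, 0.1784, 0.2183]
orientation: [-3.11, -0.447, 0.002]
wrist_force: [-0.0, 0.2, -0.6]
opening: 0.0623
finger_force: 0.0
[0.46946847 0.17842761 0.21827518]
[323.22854073 106.04385489]
((527.0137329101562, 195.6490478515625), (39.113502502441406, 34.22675704956055), 16.383211135864258)
board [528.2 197.1] [148.3 129. ] 16.3 [[439.0, 238.1999969482422], [475.20001220703125, 114.30000305175781], [617.5, 155.89999389648438], [581.2999877929688, 279.79998779296875]]
nest [552.2 202.8] [15.  61.1] 16.38 [[536.4000244140625, 229.89999389648438], [553.5999755859375, 171.3000030517578], [568.0, 175.60000610351562], [550.7999877929688, 234.1999969482422]]
```

View pics/w7c.png

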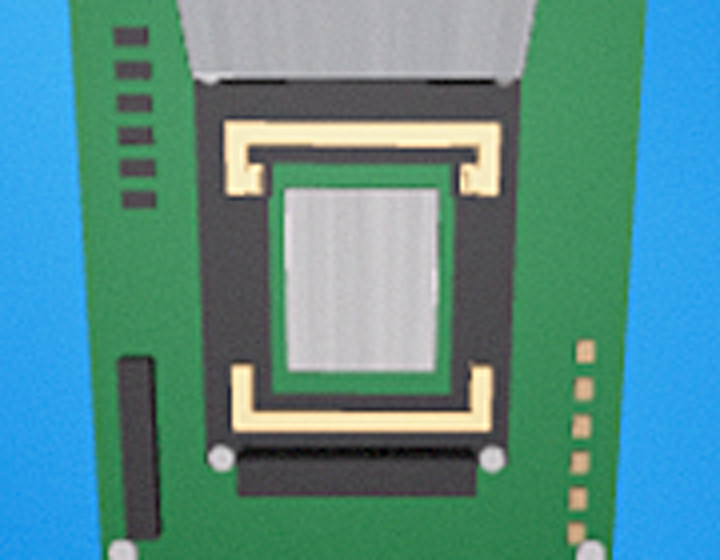

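The crop shows the carrier sitting square and flat in the nest, with both keys in the notches at (255,178) and (470,178). Next the lid: shut the fingers, go over its free edge, and come down beyond it.

```bash
python3 -m crank '[[3,-0.15,0,0],[6,-0.15,0,0],[9,-0.15,0,0],[12,-0.15,0,0],[15,-0.15,0,0],[17.5,-0.15,0,0],[19.7,-0.15,0,0],[19.7,-0.15,0,0],[19.7,-0.15,2.5,0],[19.7,-0.15,5,0],[19.7,-0.15,7.5,0],[19.7,-0.15,9.5,0],[19.7,-0.15,10.6,0],[19.7,-0.15,10.6,0],[19.7,-0.15,10.6,0],[19.7,-0.15,10.6,0]]' 1 20
python3 - <<'E'
from h import *
s=arm.state();R,p=pose(s); a=np.radians(16.3); d=(p-[.5281,.1971,0])*1000; print("socket",d[0]*np.cos(a)+d[1]*np.sin(a),-d[0]*np.sin(a)+d[1]*np.cos(a),d[2])
E
```

```text
time: 15.42
tool_pos: [0.6591, 0.2356, 0.1146]
orientation: [-3.109, -0.447, -0.003]
wrist_force: [0.1, -0.2, -0.2]
opening: -0.0
finger_force: 0.0
socket 136.49586770970123 0.1972361484079599 114.6381089598247
```

Clear and in place at socket x = 136. Pulling toward the robot until just past upright.

```bash
python3 -m crank '[[-0.6,0,0.2,0],[-1.2,0,0.2,0],[-1.8,0,0.2,0],[-2.3,0,0.2,0],[-2.8,0,0.2,0],[-3.3,0,0.2,0],[-3.8,0,0.2,0],[-4.3,0,0.2,0],[-4.8,0,0.2,0],[-5.3,0,0.2,0],[-5.8,0,0.2,0],[-6.2,0,0.2,0]]'; python3 -m crank '[[-0.5,0,0,0],[-1.0,0,0,0],[-1.5,0,0,0],[-2,0,0,0],[-2.4,0,0,0],[-2.4,0,0,0]]'
python3 - <<'E'
from h import *
im,_=snap("scene","s8.png"); cv2.imwrite("pics/s8c.png",cv2.resize(im[80:230,300:520],None,fx=3,fy=3,interpolation=cv2.INTER_CUBIC))
E
```

```text
time: 16.42
tool_pos: [0.5986, 0.2179, 0.1118]
orientation: [-3.109, -0.447, -0.002]
wrist_force: [2.0, 1.4, 5.8]
opening: 0.0001
finger_force: 0.6
time: 16.92
tool_pos: [0.5743, 0.211, 0.1106]
orientation: [3.109, 0.447, -0.003]
wrist_force: [-1.0, 0.2, -0.2]
opening: 0.0001
finger_force: 0.0
```

```bash
python3 -m crank '[[0,0,-2,0],[0,0,-5,0],[0,0,-8,0],[0,0,-12,0],[0,0,-14,0],[0,0,-14,0],[-3,0,-14,0],[-6,0,-14,0],[-9,0,-14,0],[-12,0,-14,0],[-15,0,-14,0],[-15,0,-14,0],[-15,0,-14,0],[-15,0,-14,0],[-15,0,-14,0],[-15,0,-14,0],[-15,0,-14,0],[-15,0,-14,0],[-15,0,-14,0]]'
python3 - <<'E'
from h import *
im,wp=snap("wrist","w9.png"); t,_=snap("scene","s9.png"); u,_=snap("top","t9.png")
c=lambda i,y0,y1,x0,x1,f: cv2.resize(i[y0:y1,x0:x1],None,fx=f,fy=f,interpolation=cv2.INTER_CUBIC)
top=np.hstack([c(t,110,230,320,520,2),c(u,170,290,200,400,2)])
cv2.imwrite("pics/f9.png",np.vstack([top,np.pad(c(im,0,300,0,640,1),((0,0),(0,160),(0,0)))]))
E
```

```text
time: 18.55
tool_pos: [0.432, 0.169, 0.251]
orientation: [-3.11, -0.447, 0.001]
wrist_force: [0.0, -0.6, -0.6]
opening: -0.0004
finger_force: 0.0
```

View pics/f9.png

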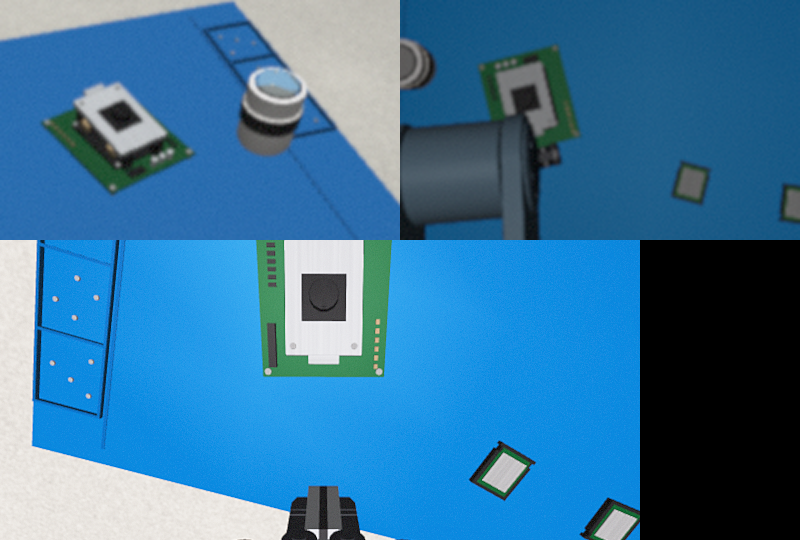

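The composite shows the lid down over the socket with its knob up; in the wrist view the free edge is at row ~115 and spans columns 285-363. I'll wait a little longer and compare that edge with where a fully shut lid would be.

```bash
python3 -m crank '[[0,0,0,0],[0,0,0,0],[0,0,0,0],[0,0,0,0],[0,0,0,0],[0,0,0,0],[0,0,0,0],[0,0,0,0],[0,0,0,0],[0,0,0,0],[0,0,0,0],[0,0,0,0]]' |head -2
python3 - <<'E'
from h import *
im,wp=snap("wrist","w10.png"); a=np.radians(16.3)
x=np.array([np.cos(a),np.sin(a),0]);y=np.array([-x[1],x[0],0]);o=np.array([.5281,.1971,0])
for th in (0,.05,.1,.2):
    r=np.array([.046-.096*np.cos(th)+.004*np.sin(th),.037+.096*np.sin(th)+.004*np.cos(th)])
    print(th,[proj("wrist",o+x*r[0]+y*s+[0,0,r[1]],wp).round(1) for s in(.035,-.035)])
g=cv2.cvtColor(im,cv2.COLOR_BGR2HSV); m=((g[:,:,1]<40)&(g[:,:,2]>150)).astype(np.uint8)
print([ (c,np.where(m[60:160,c])[0].max()+60) for c in (288,300,305,345,350,358)], [(r,np.where(m[r,250:400])[0][[0,-1]]+250) for r in (60,90,110)])
print(np.abs(im.astype(int)-cv2.imread("pics/w9.png")).mean())
E
```

```text
time: 19.7
tool_pos: [0.4317, 0.1689, 0.2512]
0 [array([287.2, 114.9]), array([359.5, 115. ])]
0.05 [array([286.7, 115. ]), array([360. , 115.1])]
0.1 [array([286.1, 114.8]), array([360.5, 115. ])]
0.2 [array([285. , 113.7]), array([361.7, 113.9])]
[(288, np.int64(115)), (300, np.int64(115)), (305, np.int64(115)), (345, np.int64(115)), (350, np.int64(115)), (358, np.int64(115))] [(60, array([286, 361])), (90, array([287, 360])), (110, array([287, 359]))]
3.7792513020833334
```

```bash
python3 -c "
from rig import arm
print(arm.finish_job())"
```

```text
the job is handed in; nothing more can be done
None
```

The processor carrier is seated flat in the socket with its notched end towards the hinge, the lid is shut over it as far as the camera can show, nothing else was touched, and the job was handed in at about 20 s; the highest press I read on the nest was about 4 N.

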